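Line up the dye jars from light to dark

ROBOT

A 6-joint arm with a two-finger parallel gripper is mounted at the origin on the work surface. World frame = base frame: x ahead of the robot, y to its left, z up, the work surface at z = 0. Lengths are in m, angles in rad, forces in N, time in s.
With the tool pointing down it reaches from about 0.35 to 0.775 m from the base axis. Payload 7.3 kg.
Tool frame: the origin (TCP) lies between the finger pads; the fingertips stand 17 mm ahead of it and the grasp point (between the pads) lies 2 mm behind it (arm.tcp_to_tips is the distance from the TCP to the fingertips, in m); z points along the fingers, y is the direction in which the jaws open and shut (so a half turn about z gives the same grasp; the last joint's range is limited). The gripper opens to 92 mm and grips with 3 to 60 N. Pads are 19 mm wide; open, the fingers measure 130 mm over their backs; the gripper's body (75 mm by 190 mm) begins 47 mm behind the grasp point.
Start: joints at [1.107, 0.342, 1.524, -0, 1.275, -0.146], TCP at [0.164, 0.499, 0.244] pointing down, gripper open.
Joint ranges: [-2.53, 2.53], [-0.77, 2.02], [0.04, 2.7], [-1, 4.14], [0.28, 2.66], [-3.11, 3.11]. Speed limits (rad/s): [2.57, 2.57, 3.14, 3.14, 3.14, 3.14].

INTERFACE

Orientations are given as a unit quaternion [x, y, z, w].
In Python, from bench import arm, grab_frame, camera_params, workorder, finder gives the robot as it stands.
- The arm moves only by the tool carry_out, never from a script. Its argument "plan" is a list of rows, each an object with "translation": the shift along the world's x, y, z in cm, a list of three; "spin": the turn about the world's z in degrees; "gripper": the closure, from -1 (fully open) to 1 (shut). A call has 1 to 12 rows; each row shifts and turns the commanded pose from where the row before left it; what a row does not reach is not made up. A row lasts 1/10 s, in which the tool goes at most 50 mm and 8.59 degrees, less where a joint would pass 70% of its speed; a pose out of reach is approached as far as the arm can. A call is refused whole if a number of a shift passes 5 or a number of a turn 8.59, either way. A call with a gripper value outside its range is refused whole. The fingers move at their own pace and stop on an object; "newtons" is the grip in N (left out, the last holds). Time passes only in rows, so rows that do not move let the fingers close. It gives the time, the measured TCP pose, the force and the opening at its end, in the units of the state.
- arm.read_state(): the state, without advancing time (a new reading comes with each control period).
- grab_frame(name): name is "scene" or "side" or "wrist"; returns the picture (400x640x3 uint8, blue, green, red); there is no depth.
- camera_params(name): a dict with "fx", "fy", "cx", "cy" (pixels), "D" ([k1, k2, p1, p2, k3] as OpenCV has them; the pictures are not rectified), "R" (3x3) and "t" (3): a world point X has camera coordinates R X + t; the wrist camera has in their place "mount" (4x4, takes a point from camera to tool coordinates, whose origin is the TCP and whose axes are the flange's). Camera axes: x right, y down, z forward; pixel columns grow to the right and rows downward; lengths in m; the calibration is good to about 2 mm. A picture is of the moment at which its call begins: read the wrist's pose just before it. camera_params takes no time and is no camera call.
- workorder.hand_in(): hands the job in, once; it reports no verdict.
Trained networks look in the newest picture that a camera, given by its name, has taken for a name from the list of things; names that differ only in an ending like _2 or _b are one class to them, and where a whole thing is asked for, a point or a joint stands for the part that bears it (a point fixed in the world has none). Each returns a list of dicts, best first, with "score" (0 to 1); they miss things now and then, are a little off and sometimes report something else, mostly with a low value. They report only what shows in the picture. A call takes as long as a camera call.
- finder.find_in(query, camera): "position" ([x, y, z] in m, in the coordinates of the camera as it stood for that picture, good to about 4 mm: the middle of the surface that is visible of it).
The state is a dict: "time_s": time; "q": joint angles; "qvel": joint speeds; "tau": joint torques, N m; "ee_pos": TCP position; "tcp_rot": TCP orientation; "force": force on the tool from outside, world axes, zero at the start; "wrist_torque": the same for the moment, N m; "width": opening from 0.0 (shut) to 1.0 (fully open).
Only numpy, scipy, OpenCV 4.12 (cv2) and the standard library are available. Lean on these libraries where they do the work, as an engineer would, in place of code of your own. Each camera call takes 0.05 s, during which the arm holds its last target.

TASK

Line up the four leather-dye jars by shade on the row of cork discs, one to a disc and each standing wholly on its disc: the lightest at the end with the white knob, then darker step by step to the darkest at the end with the black knob. Keep the jars upright all the time and leave the steel weight where it stands.

Things in the scene. Friction and masses are not known exactly. Their poses are not given: they have to be found in the camera images.
- jar_cream_center (a point): Loose upright round dye jar, lid and body pale cream (the lightest), with a white paper band below the lid; 40 mm in diameter (lid 41 mm), 62 mm tall, about 0.11 kg. The point is the jar's centre, 31 mm above its underside; z is the jar's axis, up when upright. It starts upright on the green cutting mat, whose top is 3 mm above the work surface.
- jar_tan_center (a point): Loose upright round dye jar, lid and body tan, orange-brown (second lightest), with a white paper band below the lid; 40 mm in diameter (lid 41 mm), 62 mm tall, about 0.11 kg. The point is the jar's centre, 31 mm above its underside; z is the jar's axis, up when upright. It starts upright on the green cutting mat, whose top is 3 mm above the work surface.
- jar_chestnut_center (a point): Loose upright round dye jar, lid and body chestnut, dark red-brown (second darkest), with a white paper band below the lid; 40 mm in diameter (lid 41 mm), 62 mm tall, about 0.11 kg. The point is the jar's centre, 31 mm above its underside; z is the jar's axis, up when upright. It starts upright on the green cutting mat, whose top is 3 mm above the work surface.
- jar_espresso_center (a point): Loose upright round dye jar, lid and body espresso, nearly black (the darkest), with a white paper band below the lid; 40 mm in diameter (lid 41 mm), 62 mm tall, about 0.11 kg. The point is the jar's centre, 31 mm above its underside; z is the jar's axis, up when upright. It starts upright on the green cutting mat, whose top is 3 mm above the work surface.
- disc1: Fixed round cork disc, 62 mm in diameter, 3 mm thick, number 1 of four alike in one straight row with 80 mm between neighbouring centres, on a fixed blue-painted board (76 mm wide, 390 mm long, its top 15 mm above the work surface). Discs 1 and 4 are at the two ends of the row. Origin at the centre of the disc's underside, so the surface a jar stands on is 3 mm above it (18 mm above the work surface); y lies along the row.
- disc2: Fixed round cork disc, 62 mm in diameter, 3 mm thick, number 2 of four alike in one straight row with 80 mm between neighbouring centres, on a fixed blue-painted board (76 mm wide, 390 mm long, its top 15 mm above the work surface). Discs 1 and 4 are at the two ends of the row. Origin at the centre of the disc's underside, so the surface a jar stands on is 3 mm above it (18 mm above the work surface); y lies along the row.
- disc3: Fixed round cork disc, 62 mm in diameter, 3 mm thick, number 3 of four alike in one straight row with 80 mm between neighbouring centres, on a fixed blue-painted board (76 mm wide, 390 mm long, its top 15 mm above the work surface). Discs 1 and 4 are at the two ends of the row. Origin at the centre of the disc's underside, so the surface a jar stands on is 3 mm above it (18 mm above the work surface); y lies along the row.
- disc4: Fixed round cork disc, 62 mm in diameter, 3 mm thick, number 4 of four alike in one straight row with 80 mm between neighbouring centres, on a fixed blue-painted board (76 mm wide, 390 mm long, its top 15 mm above the work surface). Discs 1 and 4 are at the two ends of the row. Origin at the centre of the disc's underside, so the surface a jar stands on is 3 mm above it (18 mm above the work surface); y lies along the row.
- white_knob: Fixed round white knob, 24 mm in diameter, 14 mm high, on the board's centre line, 56 mm beyond the centre of one end disc: it marks the light end of the row. A black knob of the same size stands likewise beyond the disc at the other, dark end. Which end is which changes from start to start. Origin at the centre of its underside, on the board.
- weight_center (a point): Loose steel weight standing among the jars, to be left where it is: base 38 mm in diameter and 22 mm high, with a 20 mm knob on top, 44 mm tall in all, about 0.25 kg. The point is its centre, 22 mm above its underside.

How it is judged:
By the outcome, as a careful person would: the job done as asked, in the order asked, and still so for the second after the job is handed in, with the robot touching nothing.
It also fails if it takes over 83 s, if anything falls off the work surface, if the arm or the gripper's body presses on something with over 40 N, if the wrist force passes 120 N, or if a joint passes its speed limit or range.

## Working session

There is one attempt and no reset: what is moved stays moved. The work goes in short steps, Python scripts to look and compute and a tool call to move; the robot and the scene stay as the last step left them, time stands still between calls to the robot, and variables do not carry over. Pictures are saved under pics/ and viewed, and the job is handed in when it is done.

Besides the shell and the picture viewer there is one more tool, called after "Call:" in YAML: its name, and indented under it one key for each argument. carry_out: Moves the arm, as the interface text tells. Its arguments: {"type":"object","properties":{"plan":{"type":"array","items":{"type":"object","properties":{"translation":{"type":"array","items":{"type":"number"}},"spin":{"type":"number"},"gripper":{"type":"number"}}}},"newtons":{"type":"number"}},"required":["plan"]}

```bash
mkdir -p pics; ls
cat > h.py <<'E'
import numpy as np,cv2
from bench import arm, grab_frame, camera_params, workorder, finder
E
python3 - <<'E'
from h import *
s=arm.read_state();print({k:np.round(v,3).tolist() for k,v in s.items()})
for n in ['scene','side','wrist']:
    cv2.imwrite(f'pics/{n}0.png',grab_frame(n))
    print(n,camera_params(n))
E
```

```text
pics
{'time_s': 0.0, 'q': [1.107, 0.343, 1.525, 0.0, 1.275, -0.146], 'qvel': [-0.0, -0.001, -0.001, -0.001, 0.003, 0.002], 'tau': [-0.001, -43.124, -24.421, 0.072, 0.056, -0.0], 'ee_pos': [0.164, 0.498, 0.243], 'tcp_rot': [0.158, 0.987, -0.001, -0.0], 'force': [0.233, -0.599, -0.374], 'wrist_torque': [-0.011, -0.064, -0.011], 'width': 1.003}
scene {'fx': 497.2088878121466, 'fy': 497.2088878121466, 'cx': 312.45025721637904, 'cy': 200.83101406757083, 'D': array([-0.15286296,  0.        ,  0.        ,  0.        ,  0.        ]), 'R': array([[-0.18212659,  0.98326092,  0.00527865],
       [ 0.53915302,  0.10435233, -0.83571802],
       [-0.82227971, -0.14936047, -0.54913343]]), 't': array([ 0.08439282, -0.21572063,  1.55289023])}
side {'fx': 408.38095696494986, 'fy': 408.38095696494986, 'cx': 318.698337399726, 'cy': 199.66740865677204, 'D': array([0.03508363, 0.        , 0.        , 0.        , 0.        ]), 'R': array([[ 0.99848345, -0.04951449, -0.0240648 ],
       [-0.04632392, -0.51945599, -0.85324063],
       [ 0.02974717,  0.85306142, -0.52096192]]), 't': array([-0.51195148,  0.09020912,  0.89793419])}
wrist {'fx': 314.2098150344187, 'fy': 314.2098150344187, 'cx': 319.75978737970524, 'cy': 201.33031785761202, 'D': array([0.01401145, 0.        , 0.        , 0.        , 0.        ]), 'mount': array([[ 8.38961720e-05, -9.64447038e-01, -2.64276187e-01,
         7.14779614e-02],
       [ 9.99999911e-01,  1.89995906e-04, -3.75912888e-04,
        -9.30873634e-05],
       [ 4.12759465e-04, -2.64276132e-01,  9.64446969e-01,
        -1.41280329e-01],
       [ 0.00000000e+00,  0.00000000e+00,  0.00000000e+00,
         1.00000000e+00]])}
```

View pics/scene0.png

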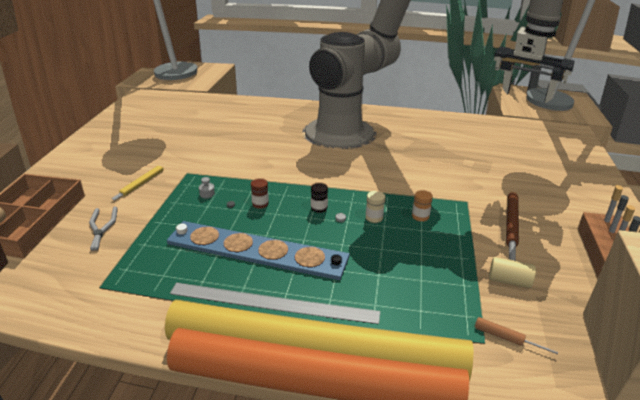

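View pics/side0.png

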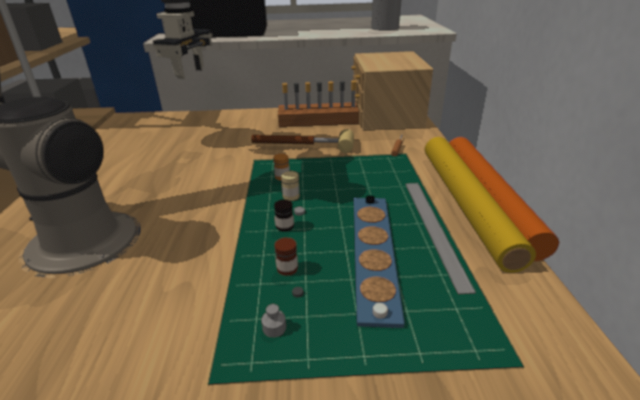

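View pics/wrist0.png

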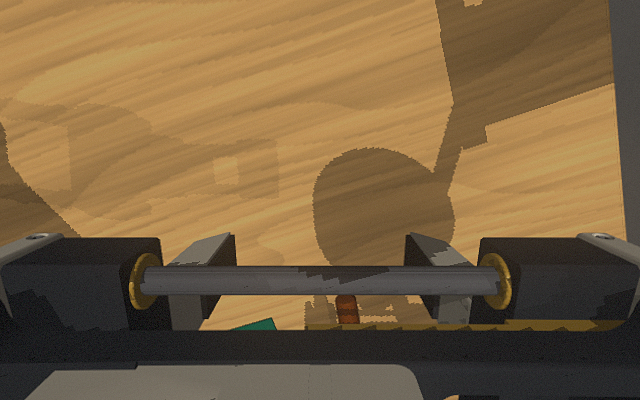

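Scene and side agree. The white knob is at the -y end (scene px 181,230; side 380,311) and the black knob at the +y end (337,259; 370,198). From -y to +y stand the weight, chestnut, espresso, cream and tan. There are also small flat bits at scene (231,204) and (340,217).

```bash
cat >> h.py <<'E'
def cam(n,st=None):
    c=camera_params(n);K=np.array([[c['fx'],0,c['cx']],[0,c['fy'],c['cy']],[0,0,1.]])
    if n!='wrist': return K,c['D'],c['R'],c['t']
    from scipy.spatial.transform import Rotation as Ro
    T=np.eye(4);T[:3,:3]=Ro.from_quat(st['tcp_rot']).as_matrix();T[:3,3]=st['ee_pos']
    M=np.linalg.inv(T@c['mount']);return K,c['D'],M[:3,:3],M[:3,3]
def toworld(n,p,st=None):
    K,D,R,t=cam(n,st);return R.T@(np.array(p)-t)
def proj(n,X,st=None):
    K,D,R,t=cam(n,st);return cv2.projectPoints(np.array(X,float).reshape(-1,1,3),cv2.Rodrigues(R)[0],t,K,D)[0].reshape(-1,2)
def tri(obs):
    # obs: list of (cam, px, state)
    P=[];A=[]
    for n,p,st in obs:
        K,D,R,t=cam(n,st);u=cv2.undistortPoints(np.array([[p]],float),K,D)[0,0]
        M=np.c_[R,t];A+= [u[0]*M[2]-M[0],u[1]*M[2]-M[1]]
    v=np.linalg.svd(np.array(A))[2][-1];X=v[:3]/v[3]
    return X,[np.linalg.norm(proj(n,X,st)[0]-p) for n,p,st in obs]
E
python3 - <<'E'
from h import *
for n in ['scene','side']:
    im=grab_frame(n)
    print(n)
    for q in ['jar_cream_center','jar_tan_center','jar_chestnut_center','jar_espresso_center','weight_center','disc1','white_knob']:
        r=finder.find_in(q,n)
        print(q,[(round(d['score'],2),np.round(toworld(n,d['position']),3).tolist()) for d in r[:5] ])
    c=im[150:290,150:460] if n=='scene' else im[140:360,220:450]
    cv2.imwrite(f'pics/{n}_crop.png',cv2.resize(c,None,fx=2.5,fy=2.5,interpolation=cv2.INTER_CUBIC))
print(arm.read_state()['time_s'])
E
```

```text
scene
jar_cream_center [(0.77, [0.462, 0.142, 0.043]), (0.26, [0.444, 0.254, 0.044])]
jar_tan_center [(0.84, [0.443, 0.25, 0.045])]
jar_chestnut_center [(0.79, [0.462, -0.128, 0.049]), (0.32, [0.449, 0.01, 0.044])]
jar_espresso_center [(0.9, [0.451, 0.015, 0.047])]
weight_center [(0.61, [0.436, -0.269, 0.028])]
disc1 [(0.85, [0.621, -0.133, 0.018]), (0.68, [0.629, -0.054, 0.018]), (0.65, [0.606, -0.213, 0.019]), (0.63, [0.634, 0.025, 0.021])]
white_knob [(0.51, [0.459, -0.13, 0.045]), (0.48, [0.605, -0.265, 0.025])]
side
jar_cream_center [(0.76, [0.448, 0.131, 0.041])]
jar_tan_center [(0.83, [0.424, 0.237, 0.047]), (0.16, [0.624, -0.056, 0.02])]
jar_chestnut_center [(0.82, [0.445, -0.148, 0.048])]
jar_espresso_center [(0.78, [0.438, -0.007, 0.046]), (0.74, [0.634, 0.021, 0.019])]
weight_center [(0.57, [0.425, -0.287, 0.027])]
disc1 [(0.77, [0.623, -0.055, 0.016]), (0.64, [0.608, -0.211, 0.017]), (0.61, [0.634, 0.024, 0.023]), (0.6, [0.614, -0.138, 0.02])]
white_knob []
0.95
```

View pics/scene_crop.png

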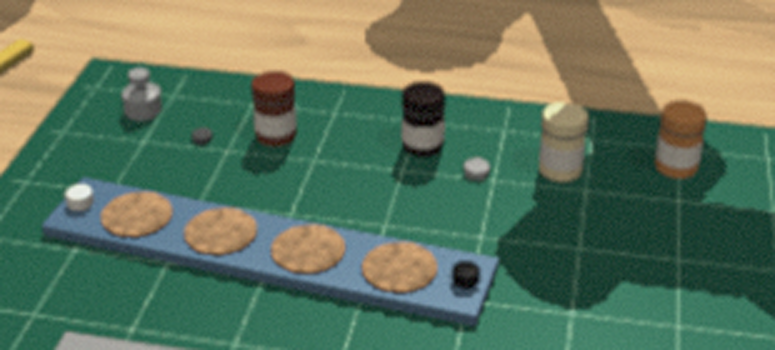

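View pics/side_crop.png

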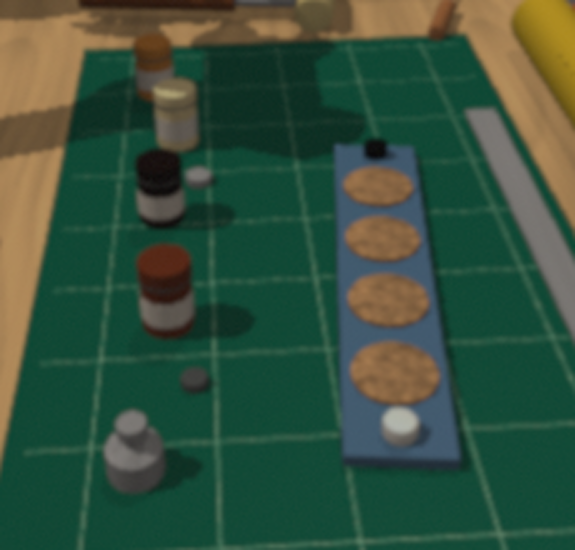

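Run:
```python
from h import *
f=lambda p:(150+p[0]/2.5,150+p[1]/2.5); g=lambda p:(220+p[0]/2.5,140+p[1]/2.5)
S=dict(chest=((274,82),(164,260)),esp=((424,93),(159,162)),cream=((564,113),(175,90)),tan=((683,111),(153,45)),
d_w=((136,214),(395,373)),d2=((220,231),(388,300)),d3=((308,248),(383,238)),d_b=((399,267),(379,185)),wk=((79,192),(400,418)),bk=((466,267),(376,144)),bitd=((202,134),(194,378)),bitw=((476,168),(199,177)))
for k,(a,b) in S.items():
    X,e=tri([('scene',f(a),None),('side',g(b),None)]);print(k,np.round(X,4),np.round(e,2))
```

```text
chest [ 0.4455 -0.1306  0.0637] [0.07 0.09]
esp [0.4379 0.0114 0.0628] [0.39 0.41]
cream [0.4502 0.1424 0.0639] [0.63 0.59]
tan [0.4253 0.25   0.0629] [0.9  0.77]
d_w [ 0.6078 -0.2131  0.0165] [0.03 0.04]
d2 [ 0.6163 -0.1336  0.0164] [0.05 0.06]
d3 [ 0.6253 -0.0539  0.0171] [0.19 0.19]
d_b [0.635  0.0257 0.0174] [0.01 0.01]
wk [ 0.6014 -0.2673  0.0284] [0.22 0.29]
bk [0.6397 0.0808 0.0286] [0.6  0.51]
bitd [ 0.4651 -0.2001  0.0091] [0.06 0.09]
bitw [0.471  0.0671 0.0086] [0.06 0.06]
```

Call:
carry_out:
  plan:
    - {"translation":[2.8,-3.5,-0.6],"spin":-7.2,"gripper":-1}
    - {"translation":[2.8,-3.5,-0.6],"spin":-7.2,"gripper":-1}
    - {"translation":[2.8,-3.5,-0.6],"spin":-7.2,"gripper":-1}
    - {"translation":[2.8,-3.5,-0.6],"spin":-7.2,"gripper":-1}
    - {"translation":[2.8,-3.5,-0.6],"spin":-7.2,"gripper":-1}
    - {"translation":[2.8,-3.5,-0.6],"spin":-7.2,"gripper":-1}
    - {"translation":[2.8,-3.5,-0.6],"spin":-7.2,"gripper":-1}
    - {"translation":[2.8,-3.5,-0.6],"spin":-7.2,"gripper":-1}
    - {"translation":[2.8,-3.5,-0.6],"spin":-7.2,"gripper":-1}
    - {"translation":[2.8,-3.5,-0.6],"spin":-7.0,"gripper":-1}
    - {"translation":[0.5,-0.5,0],"spin":0,"gripper":-1}
    - {"translation":[0,0,0],"spin":0,"gripper":-1}
  newtons: 15

```text
time_s: 2.15
ee_pos: [0.4496, 0.1428, 0.1835]
tcp_rot: [0.708, 0.706, -0.0, -0.0]
force: [-0.5, 0.5, -0.6]
width: 0.996
```

Run:
```python
from h import *
s=arm.read_state();im=grab_frame('wrist');print(s['time_s'],s['ee_pos'],s['tcp_rot'],s['q'],s['qvel'])
pts=dict(chest=(.4455,-.1306,.065),esp=(.438,.0114,.065),cream=(.450,.1424,.065),tan=(.4253,.25,.065),d1=(.608,-.213,.018),d2=(.6165,-.1335,.018),d3=(.6255,-.054,.018),d4=(.635,.0257,.018))
for k,p in pts.items():
    u=proj('wrist',p,s)[0];print(k,u.round())
    if 0<u[0]<640 and 0<u[1]<400: cv2.drawMarker(im,tuple(int(v) for v in u),(255,0,255),0,12,1)
cv2.imwrite('pics/w1.png',im)
```

```text
2.15 [0.44959631 0.14283835 0.18353464] [ 7.07756809e-01  7.06456124e-01 -9.27551909e-05 -1.90844753e-04] [1.44822276e-01 3.07670360e-01 1.75643925e+00 2.21914710e-04
 1.07785973e+00 1.46556672e-01] [ 0.05282218 -0.02108433  0.02312401  0.01111789  0.00654203  0.01021592]
chest [317. 446.]
esp [309. 332.]
cream [321. 202.]
tan [288.  66.]
d1 [444. 458.]
d2 [457. 409.]
d3 [472. 354.]
d4 [490. 293.]
```

View pics/w1.png

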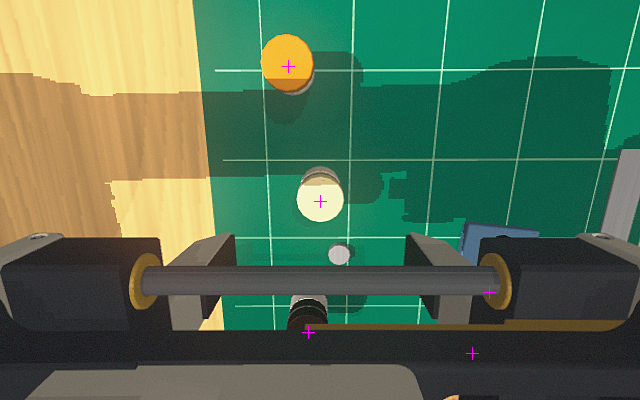

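Wrist view: the projected lid centres of cream (321,202) and tan (288,66) land on the lids within ~2 px. Descending on cream.

Call:
carry_out:
  plan:
    - {"translation":[0,0,-3.0],"spin":0,"gripper":-1}
    - {"translation":[0,0,-3.0],"spin":0,"gripper":-1}
    - {"translation":[0,0,-3.0],"spin":0,"gripper":-1}
    - {"translation":[0,0,-3.0],"spin":0,"gripper":-1}
    - {"translation":[0,0,-2.0],"spin":0,"gripper":-1}
    - {"translation":[0,0,-0.7],"spin":0,"gripper":-1}
    - {"translation":[0,0,0],"spin":0,"gripper":1}
    - {"translation":[0,0,0],"spin":0,"gripper":1}
    - {"translation":[0,0,0],"spin":0,"gripper":1}
    - {"translation":[0,0,0],"spin":0,"gripper":1}
    - {"translation":[0,0,0],"spin":0,"gripper":1}
    - {"translation":[0,0,0],"spin":0,"gripper":1}
  newtons: 15

```text
time_s: 3.4
ee_pos: [0.4492, 0.1437, 0.0371]
tcp_rot: [0.707, 0.707, 0.0, 0.0]
force: [-0.4, -0.7, -0.1]
width: 0.525
```

Call:
carry_out:
  plan:
    - {"translation":[0,0,0],"spin":0,"gripper":1}
    - {"translation":[0,0,0],"spin":0,"gripper":1}
    - {"translation":[0,0,0],"spin":0,"gripper":1}

```text
time_s: 3.7
ee_pos: [0.4492, 0.1437, 0.0369]
tcp_rot: [0.707, 0.707, 0.0, 0.0]
force: [0.7, -0.7, 2.4]
width: 0.441
```

Call:
carry_out:
  plan:
    - {"translation":[0,0,1.0],"spin":0,"gripper":1}
    - {"translation":[0,0,2.5],"spin":0,"gripper":1}
    - {"translation":[0,0,3.0],"spin":0,"gripper":1}
    - {"translation":[0,0,3.0],"spin":0,"gripper":1}
    - {"translation":[0,0,2.5],"spin":0,"gripper":1}
    - {"translation":[0,0,1.0],"spin":0,"gripper":1}
    - {"translation":[0.8,-1.8,0],"spin":0,"gripper":1}
    - {"translation":[1.4,-3.2,0],"spin":0,"gripper":1}
    - {"translation":[1.4,-3.2,0],"spin":0,"gripper":1}
    - {"translation":[1.4,-3.2,0],"spin":0,"gripper":1}
    - {"translation":[1.4,-3.2,0],"spin":0,"gripper":1}
    - {"translation":[1.4,-3.2,0],"spin":0,"gripper":1}

```text
time_s: 4.9
ee_pos: [0.5269, -0.0355, 0.166]
tcp_rot: [0.707, 0.707, -0.0, -0.001]
force: [0.8, 0.4, 0.1]
width: 0.441
```

Call:
carry_out:
  plan:
    - {"translation":[1.4,-3.2,0],"spin":0,"gripper":1}
    - {"translation":[1.4,-3.2,0],"spin":0,"gripper":1}
    - {"translation":[1.4,-3.2,0],"spin":0,"gripper":1}
    - {"translation":[1.4,-3.2,0],"spin":0,"gripper":1}
    - {"translation":[1.4,-3.2,0],"spin":0,"gripper":1}
    - {"translation":[1.0,-1.8,0],"spin":0,"gripper":1}
    - {"translation":[0,0,0],"spin":0,"gripper":1}
    - {"translation":[0,0,0],"spin":0,"gripper":1}

```text
time_s: 5.7
ee_pos: [0.6064, -0.212, 0.1655]
tcp_rot: [0.707, 0.707, -0.0, -0.001]
force: [-0.9, 0.8, -0.6]
width: 0.443
```

```bash
cat > look.py <<'E'
from h import *
import sys
tag=sys.argv[1]
s=arm.read_state();print(s['time_s'],np.round(s['ee_pos'],4),s['width'],np.round(s['q'],2))
for n in sys.argv[2:]:
    im=grab_frame(n)
    for p in [(.608,-.213,.018),(.6165,-.1335,.018),(.6255,-.054,.018),(.635,.0257,.018)]:
        u=proj(n,p,s)[0]
        if 0<u[0]<640 and 0<u[1]<400: cv2.drawMarker(im,tuple(int(v) for v in u),(255,0,255),0,8,1)
    if n=='scene': im=cv2.resize(im[130:300,140:460],None,fx=2.4,fy=2.4,interpolation=cv2.INTER_CUBIC)
    if n=='side': im=cv2.resize(im[100:360,200:460],None,fx=2.2,fy=2.2,interpolation=cv2.INTER_CUBIC)
    cv2.imwrite(f'pics/{n}_{tag}.png',im)
E
python3 look.py a wrist side
```

```text
5.7 [ 0.6064 -0.212   0.1655] 0.44310877581674335 [-0.46  0.62  1.28  0.    1.24 -0.46]
```

View pics/wrist_a.png

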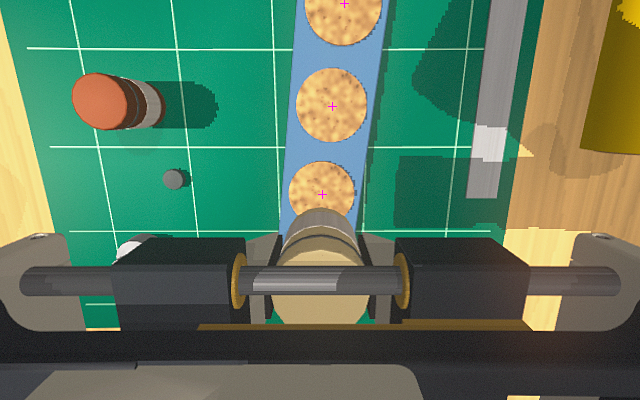

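View pics/side_a.png

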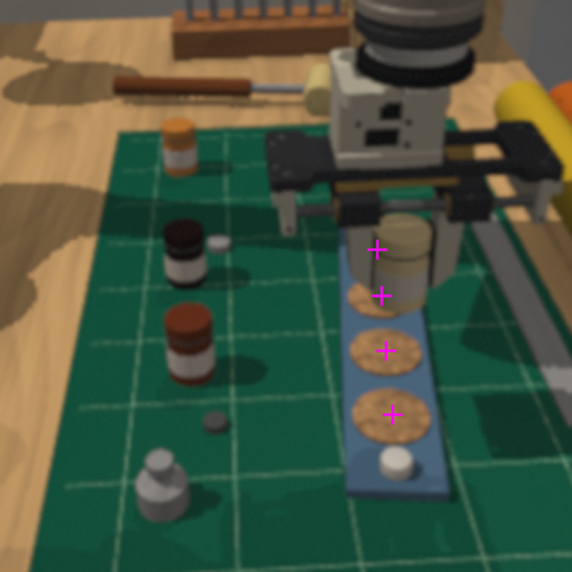

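Call:
carry_out:
  plan:
    - {"translation":[0.15,-0.1,-2.0],"spin":0,"gripper":1}
    - {"translation":[0,0,-3.0],"spin":0,"gripper":1}
    - {"translation":[0,0,-3.0],"spin":0,"gripper":1}
    - {"translation":[0,0,-2.0],"spin":0,"gripper":1}
    - {"translation":[0,0,-0.7],"spin":0,"gripper":1}
    - {"translation":[0,0,-0.3],"spin":0,"gripper":1}
    - {"translation":[0,0,-0.2],"spin":0,"gripper":1}
    - {"translation":[0,0,0],"spin":0,"gripper":1}

```text
time_s: 6.6
ee_pos: [0.6091, -0.2133, 0.0558]
tcp_rot: [0.707, 0.707, 0.0, 0.001]
force: [-0.7, -0.2, -0.8]
width: 0.447
```

Call:
carry_out:
  plan:
    - {"translation":[0,0,-0.2],"spin":0,"gripper":1}
    - {"translation":[0,0,-0.1],"spin":0,"gripper":1}
    - {"translation":[0,0,0],"spin":0,"gripper":1}
    - {"translation":[0,0,0],"spin":0,"gripper":1}

```text
time_s: 7.0
ee_pos: [0.6086, -0.2134, 0.0519]
tcp_rot: [0.707, 0.707, 0.0, 0.0]
force: [-0.0, -1.0, -0.4]
width: 0.441
```

Call:
carry_out:
  plan:
    - {"translation":[0,0,-0.1],"spin":0,"gripper":1}
    - {"translation":[0,0,0],"spin":0,"gripper":1}
    - {"translation":[0,0,0],"spin":0,"gripper":1}

```text
time_s: 7.3
ee_pos: [0.6088, -0.2134, 0.0518]
tcp_rot: [0.707, 0.707, 0.0, 0.001]
force: [-0.5, 0.3, 6.3]
width: 0.441
```

Contact at the expected height (6 N). Releasing.

Call:
carry_out:
  plan:
    - {"translation":[0,0,0],"spin":0,"gripper":-1}
    - {"translation":[0,0,0],"spin":0,"gripper":-1}
    - {"translation":[0,0,0],"spin":0,"gripper":-1}
    - {"translation":[0,0,0],"spin":0,"gripper":-1}
    - {"translation":[0,0,1.0],"spin":0,"gripper":-1}
    - {"translation":[0,0,3.0],"spin":0,"gripper":-1}
    - {"translation":[0,0,4.0],"spin":0,"gripper":-1}
    - {"translation":[0,0,4.0],"spin":0,"gripper":-1}
    - {"translation":[0,0,1.0],"spin":0,"gripper":-1}

```text
time_s: 8.2
ee_pos: [0.6106, -0.2142, 0.187]
tcp_rot: [0.707, 0.707, 0.002, 0.005]
force: [0.7, -0.0, 0.6]
width: 1.001
```

```bash
python3 look.py b side scene
```

```text
8.2 [ 0.6106 -0.2142  0.187 ] 1.0006088142477714 [-0.46  0.61  1.25  0.    1.28 -0.46]
```

View pics/side_b.png

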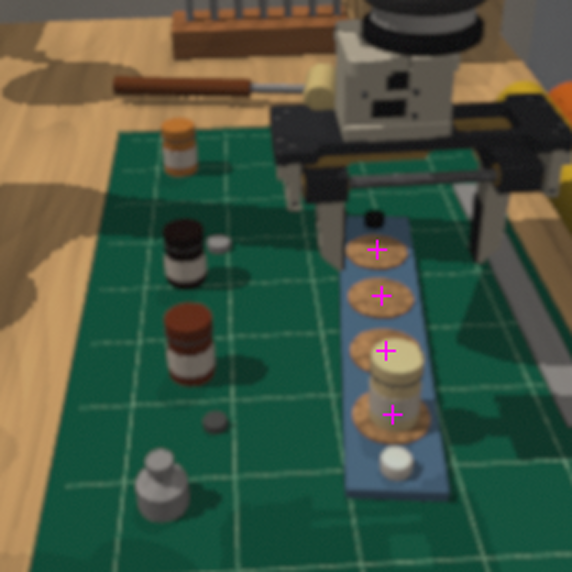

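View pics/scene_b.png

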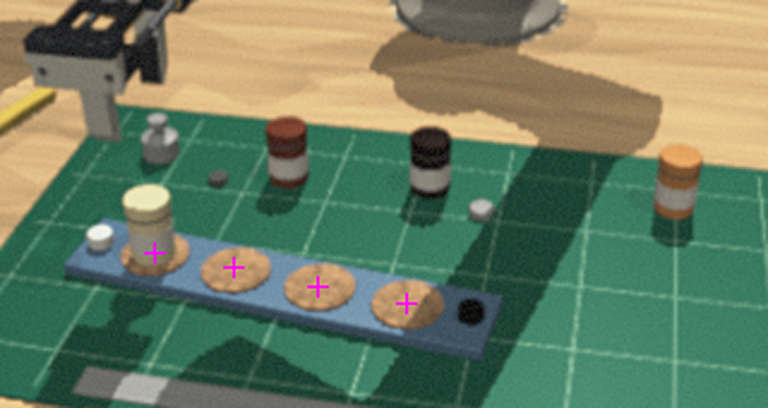

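Cream stands wholly on the white-end disc (side base ~(397,425) within disc 352–432; scene (151,250) within 121–190). Next is tan.

Call:
carry_out:
  plan:
    - {"translation":[-1.0,2.4,0],"spin":0,"gripper":-1}
    - {"translation":[-1.6,4.1,0],"spin":0,"gripper":-1}
    - {"translation":[-1.6,4.1,0],"spin":0,"gripper":-1}
    - {"translation":[-1.6,4.1,0],"spin":0,"gripper":-1}
    - {"translation":[-1.6,4.1,0],"spin":0,"gripper":-1}
    - {"translation":[-1.6,4.1,0],"spin":0,"gripper":-1}
    - {"translation":[-1.6,4.1,0],"spin":0,"gripper":-1}
    - {"translation":[-1.6,4.1,0],"spin":0,"gripper":-1}
    - {"translation":[-1.6,4.1,0],"spin":0,"gripper":-1}
    - {"translation":[-1.6,4.1,0],"spin":0,"gripper":-1}
    - {"translation":[-1.6,4.1,0],"spin":0,"gripper":-1}
    - {"translation":[-1.4,3.1,0],"spin":0,"gripper":-1}

```text
time_s: 9.5
ee_pos: [0.4224, 0.2534, 0.1791]
tcp_rot: [0.707, 0.707, -0.001, -0.001]
force: [0.4, 1.0, 0.4]
width: 1.0
```

Call:
carry_out:
  plan:
    - {"translation":[0,0,0],"spin":0,"gripper":-1}
    - {"translation":[0,0,0],"spin":0,"gripper":-1}

```text
time_s: 9.7
ee_pos: [0.4235, 0.2518, 0.1794]
tcp_rot: [0.706, 0.708, -0.001, -0.0]
force: [0.2, 0.5, -0.1]
width: 1.001
```

```bash
python3 look.py c wrist
python3 - <<'E'
from h import *
s=arm.read_state();print(proj('wrist',(.425,.251,.065),s))
E
```

```text
9.7 [0.4235 0.2518 0.1794] 1.0005771198718922 [ 0.38  0.35  1.71 -0.    1.09  0.38]
[[321.68262988 202.35146588]]
```

View pics/wrist_c.png

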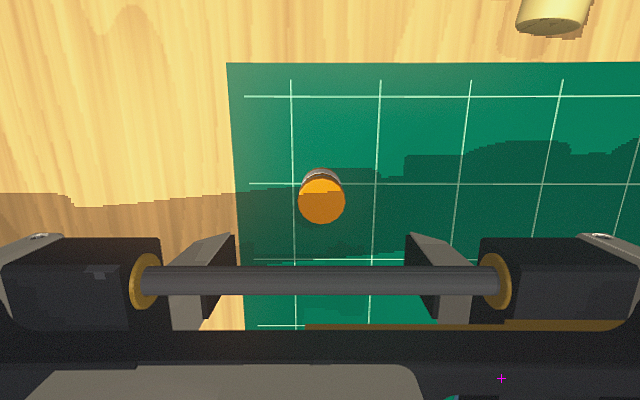

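Tan lid sits at (321,200), right where predicted.

Call:
carry_out:
  plan:
    - {"translation":[0.1,0,-3.0],"spin":0,"gripper":-1}
    - {"translation":[0,0,-3.0],"spin":0,"gripper":-1}
    - {"translation":[0,0,-3.0],"spin":0,"gripper":-1}
    - {"translation":[0,0,-3.0],"spin":0,"gripper":-1}
    - {"translation":[0,0,-1.6],"spin":0,"gripper":-1}
    - {"translation":[0,0,-0.6],"spin":0,"gripper":-1}
    - {"translation":[0,0,0],"spin":0,"gripper":1}
    - {"translation":[0,0,0],"spin":0,"gripper":1}
    - {"translation":[0,0,0],"spin":0,"gripper":1}
    - {"translation":[0,0,0],"spin":0,"gripper":1}
    - {"translation":[0,0,0],"spin":0,"gripper":1}
    - {"translation":[0,0,0],"spin":0,"gripper":1}

```text
time_s: 10.95
ee_pos: [0.4256, 0.2518, 0.0391]
tcp_rot: [0.707, 0.707, 0.0, 0.0]
force: [-0.6, -0.3, -0.6]
width: 0.53
```

Call:
carry_out:
  plan:
    - {"translation":[0,0,0],"spin":0,"gripper":1}
    - {"translation":[0,0,0],"spin":0,"gripper":1}
    - {"translation":[0,0,0],"spin":0,"gripper":1}

```text
time_s: 11.25
ee_pos: [0.4255, 0.2518, 0.0388]
tcp_rot: [0.707, 0.707, 0.0, 0.0]
force: [-1.6, -0.3, 2.2]
width: 0.439
```

Call:
carry_out:
  plan:
    - {"translation":[0,0,1.0],"spin":0,"gripper":1}
    - {"translation":[0,0,2.5],"spin":0,"gripper":1}
    - {"translation":[0,0,3.0],"spin":0,"gripper":1}
    - {"translation":[0,0,3.0],"spin":0,"gripper":1}
    - {"translation":[0,0,2.5],"spin":0,"gripper":1}
    - {"translation":[0,0,1.0],"spin":0,"gripper":1}
    - {"translation":[1.0,-2.1,0],"spin":0,"gripper":1}
    - {"translation":[1.7,-3.4,0],"spin":0,"gripper":1}
    - {"translation":[1.7,-3.4,0],"spin":0,"gripper":1}
    - {"translation":[1.7,-3.4,0],"spin":0,"gripper":1}
    - {"translation":[1.7,-3.4,0],"spin":0,"gripper":1}
    - {"translation":[1.7,-3.4,0],"spin":0,"gripper":1}

```text
time_s: 12.45
ee_pos: [0.5206, 0.0592, 0.1681]
tcp_rot: [0.707, 0.707, -0.0, -0.0]
force: [0.1, 0.3, -0.8]
width: 0.443
```

Call:
carry_out:
  plan:
    - {"translation":[1.7,-3.4,0],"spin":0,"gripper":1}
    - {"translation":[1.7,-3.4,0],"spin":0,"gripper":1}
    - {"translation":[1.7,-3.4,0],"spin":0,"gripper":1}
    - {"translation":[1.7,-3.4,0],"spin":0,"gripper":1}
    - {"translation":[1.7,-3.4,0],"spin":0,"gripper":1}
    - {"translation":[1.1,-2.4,0],"spin":0,"gripper":1}
    - {"translation":[0,0,0],"spin":0,"gripper":1}
    - {"translation":[0,0,0],"spin":0,"gripper":1}
    - {"translation":[0,0,0],"spin":0,"gripper":1}

```text
time_s: 13.35
ee_pos: [0.6159, -0.1322, 0.1682]
tcp_rot: [0.707, 0.707, -0.0, -0.001]
force: [-0.2, -0.7, -2.3]
width: 0.443
```

Call:
carry_out:
  plan:
    - {"translation":[0,-0.1,-2.0],"spin":0,"gripper":1}
    - {"translation":[0,0,-3.0],"spin":0,"gripper":1}
    - {"translation":[0,0,-3.0],"spin":0,"gripper":1}
    - {"translation":[0,0,-2.0],"spin":0,"gripper":1}
    - {"translation":[0,0,-0.7],"spin":0,"gripper":1}
    - {"translation":[0,0,-0.3],"spin":0,"gripper":1}
    - {"translation":[0,0,-0.2],"spin":0,"gripper":1}
    - {"translation":[0,0,-0.1],"spin":0,"gripper":1}
    - {"translation":[0,0,-0.1],"spin":0,"gripper":1}
    - {"translation":[0,0,0],"spin":0,"gripper":1}
    - {"translation":[0,0,0],"spin":0,"gripper":1}

```text
time_s: 14.45
ee_pos: [0.6167, -0.1344, 0.0551]
tcp_rot: [0.707, 0.707, 0.0, 0.0]
force: [0.1, 0.8, -1.8]
width: 0.438
```

Call:
carry_out:
  plan:
    - {"translation":[0,0,-0.1],"spin":0,"gripper":1}
    - {"translation":[0,0,-0.1],"spin":0,"gripper":1}
    - {"translation":[0,0,0],"spin":0,"gripper":1}
    - {"translation":[0,0,0],"spin":0,"gripper":1}

```text
time_s: 14.85
ee_pos: [0.6167, -0.1344, 0.0538]
tcp_rot: [0.707, 0.707, 0.0, 0.0]
force: [-2.0, 1.0, 6.4]
width: 0.442
```

Call:
carry_out:
  plan:
    - {"translation":[0,0,0],"spin":0,"gripper":-1}
    - {"translation":[0,0,0],"spin":0,"gripper":-1}
    - {"translation":[0,0,0],"spin":0,"gripper":-1}
    - {"translation":[0,0,0],"spin":0,"gripper":-1}
    - {"translation":[0,0,1.0],"spin":0,"gripper":-1}
    - {"translation":[0,0,3.0],"spin":0,"gripper":-1}
    - {"translation":[0,0,4.0],"spin":0,"gripper":-1}
    - {"translation":[0,0,4.0],"spin":0,"gripper":-1}
    - {"translation":[-2.1,0.4,1.0],"spin":0,"gripper":-1}
    - {"translation":[-4.0,0,0],"spin":0,"gripper":-1}
    - {"translation":[-4.0,0,0],"spin":0,"gripper":-1}
    - {"translation":[-4.0,0,0],"spin":0,"gripper":-1}

```text
time_s: 16.05
ee_pos: [0.4741, -0.1301, 0.1835]
tcp_rot: [0.707, 0.707, 0.0, 0.001]
force: [-0.5, 0.0, 0.7]
width: 0.999
```

Call:
carry_out:
  plan:
    - {"translation":[-3.0,0,0],"spin":0,"gripper":-1}
    - {"translation":[0,0,0],"spin":0,"gripper":-1}
    - {"translation":[0,0,0],"spin":0,"gripper":-1}

```text
time_s: 16.35
ee_pos: [0.4461, -0.1306, 0.1839]
tcp_rot: [0.707, 0.707, 0.001, 0.001]
force: [0.1, -0.6, 0.5]
width: 0.999
```

```bash
python3 look.py d wrist scene
python3 - <<'E'
from h import *
s=arm.read_state();print(proj('wrist',(.4455,-.1306,.065),s))
E
```

```text
16.35 [ 0.4461 -0.1306  0.1839] 0.9986766326887168 [-0.45  0.29  1.78  0.    1.07 -0.45]
[[318.54633234 201.02528936]]
```

View pics/wrist_d.png

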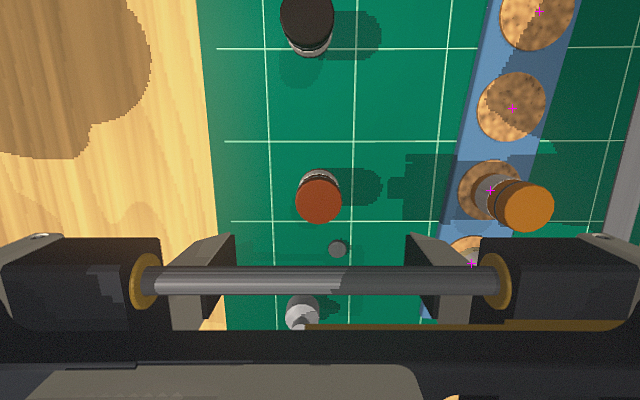

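View pics/scene_d.png

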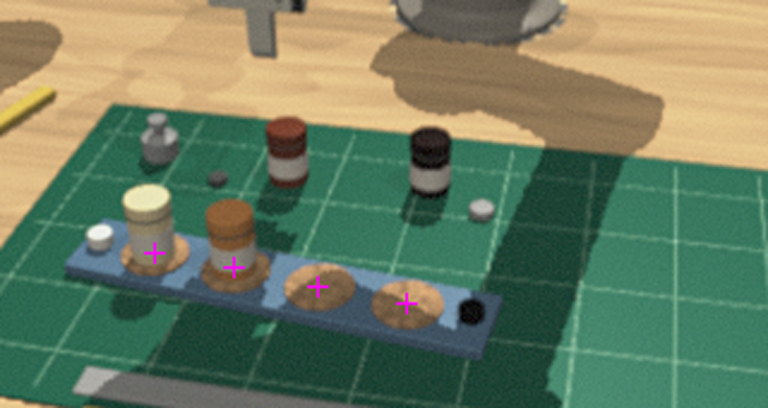

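Chestnut's lid is at (318,200) as predicted. Tan stands on disc 2 with cork visible all around.

Call:
carry_out:
  plan:
    - {"translation":[0,0,-3.0],"spin":0,"gripper":-1}
    - {"translation":[0,0,-3.0],"spin":0,"gripper":-1}
    - {"translation":[0,0,-3.0],"spin":0,"gripper":-1}
    - {"translation":[0,0,-3.0],"spin":0,"gripper":-1}
    - {"translation":[0,0,-2.0],"spin":0,"gripper":-1}
    - {"translation":[0,0,-0.6],"spin":0,"gripper":-1}
    - {"translation":[0,0,0],"spin":0,"gripper":1}
    - {"translation":[0,0,0],"spin":0,"gripper":1}
    - {"translation":[0,0,0],"spin":0,"gripper":1}
    - {"translation":[0,0,0],"spin":0,"gripper":1}
    - {"translation":[0,0,0],"spin":0,"gripper":1}
    - {"translation":[0,0,0],"spin":0,"gripper":1}

```text
time_s: 17.65
ee_pos: [0.4457, -0.1304, 0.0371]
tcp_rot: [0.707, 0.707, 0.0, 0.0]
force: [-0.0, -0.4, -0.6]
width: 0.529
```

Call:
carry_out:
  plan:
    - {"translation":[0,0,0],"spin":0,"gripper":1}
    - {"translation":[0,0,0],"spin":0,"gripper":1}
    - {"translation":[0,0,0],"spin":0,"gripper":1}

```text
time_s: 17.95
ee_pos: [0.4455, -0.1303, 0.0369]
tcp_rot: [0.707, 0.707, 0.0, 0.0]
force: [-0.6, -0.9, 3.3]
width: 0.439
```

Call:
carry_out:
  plan:
    - {"translation":[0,0,1.0],"spin":0,"gripper":1}
    - {"translation":[0,0,2.5],"spin":0,"gripper":1}
    - {"translation":[0,0,3.0],"spin":0,"gripper":1}
    - {"translation":[0,0,3.0],"spin":0,"gripper":1}
    - {"translation":[0,0,2.5],"spin":0,"gripper":1}
    - {"translation":[0,0,1.0],"spin":0,"gripper":1}
    - {"translation":[1.5,0.6,0],"spin":0,"gripper":1}
    - {"translation":[3.0,1.3,0],"spin":0,"gripper":1}
    - {"translation":[3.0,1.3,0],"spin":0,"gripper":1}
    - {"translation":[3.0,1.3,0],"spin":0,"gripper":1}
    - {"translation":[3.0,1.3,0],"spin":0,"gripper":1}
    - {"translation":[3.0,1.3,0],"spin":0,"gripper":1}

```text
time_s: 19.15
ee_pos: [0.6112, -0.0585, 0.1658]
tcp_rot: [0.707, 0.707, -0.0, -0.001]
force: [0.3, -0.8, -0.1]
width: 0.441
```

Call:
carry_out:
  plan:
    - {"translation":[1.5,0.5,0],"spin":0,"gripper":1}
    - {"translation":[0,0,0],"spin":0,"gripper":1}
    - {"translation":[0,0,0],"spin":0,"gripper":1}
    - {"translation":[0,0,0],"spin":0,"gripper":1}

```text
time_s: 19.55
ee_pos: [0.6245, -0.0546, 0.1663]
tcp_rot: [0.707, 0.707, -0.0, -0.001]
force: [0.2, 0.0, -1.4]
width: 0.442
```

Call:
carry_out:
  plan:
    - {"translation":[0.05,0,-2.0],"spin":0,"gripper":1}
    - {"translation":[0,0,-3.0],"spin":0,"gripper":1}
    - {"translation":[0,0,-3.0],"spin":0,"gripper":1}
    - {"translation":[0,0,-2.0],"spin":0,"gripper":1}
    - {"translation":[0,0,-0.7],"spin":0,"gripper":1}
    - {"translation":[0,0,-0.3],"spin":0,"gripper":1}
    - {"translation":[0,0,-0.2],"spin":0,"gripper":1}
    - {"translation":[0,0,-0.1],"spin":0,"gripper":1}
    - {"translation":[0,0,-0.1],"spin":0,"gripper":1}
    - {"translation":[0,0,-0.1],"spin":0,"gripper":1}
    - {"translation":[0,0,0],"spin":0,"gripper":1}
    - {"translation":[0,0,0],"spin":0,"gripper":1}

```text
time_s: 20.75
ee_pos: [0.6261, -0.0543, 0.052]
tcp_rot: [0.707, 0.707, 0.0, 0.0]
force: [-0.2, 0.7, 0.1]
width: 0.439
```

Call:
carry_out:
  plan:
    - {"translation":[0,0,-0.1],"spin":0,"gripper":1}
    - {"translation":[0,0,0],"spin":0,"gripper":1}
    - {"translation":[0,0,0],"spin":0,"gripper":1}

```text
time_s: 21.05
ee_pos: [0.6262, -0.0543, 0.0519]
tcp_rot: [0.707, 0.707, 0.0, 0.0]
force: [-3.0, 1.3, 6.0]
width: 0.442
```

Call:
carry_out:
  plan:
    - {"translation":[0,0,0],"spin":0,"gripper":-1}
    - {"translation":[0,0,0],"spin":0,"gripper":-1}
    - {"translation":[0,0,0],"spin":0,"gripper":-1}
    - {"translation":[0,0,0],"spin":0,"gripper":-1}
    - {"translation":[0,0,1.0],"spin":0,"gripper":-1}
    - {"translation":[0,0,3.0],"spin":0,"gripper":-1}
    - {"translation":[0,0,4.0],"spin":0,"gripper":-1}
    - {"translation":[0,0,4.0],"spin":0,"gripper":-1}
    - {"translation":[-2.8,0.6,1.0],"spin":0,"gripper":-1}
    - {"translation":[-4.0,1.5,0],"spin":0,"gripper":-1}
    - {"translation":[-4.0,1.5,0],"spin":0,"gripper":-1}
    - {"translation":[-4.0,1.5,0],"spin":0,"gripper":-1}

```text
time_s: 22.25
ee_pos: [0.4765, -0.0029, 0.1815]
tcp_rot: [0.707, 0.707, 0.0, 0.001]
force: [0.2, 0.8, 0.4]
width: 1.003
```

Call:
carry_out:
  plan:
    - {"translation":[-4.0,1.5,0],"spin":0,"gripper":-1}
    - {"translation":[0,0,0],"spin":0,"gripper":-1}
    - {"translation":[0,0,0],"spin":0,"gripper":-1}

```text
time_s: 22.55
ee_pos: [0.4382, 0.0119, 0.1819]
tcp_rot: [0.707, 0.707, 0.001, 0.001]
force: [0.4, 0.6, 0.0]
width: 0.995
```

```bash
python3 look.py e wrist
python3 - <<'E'
from h import *
s=arm.read_state();print(proj('wrist',(.438,.0114,.065),s))
E
```

```text
22.55 [0.4382 0.0119 0.1819] 0.9947225963622573 [-0.15  0.25  1.84 -0.    1.04 -0.15]
[[318.60832726 201.7445066 ]]
```

View pics/wrist_e.png

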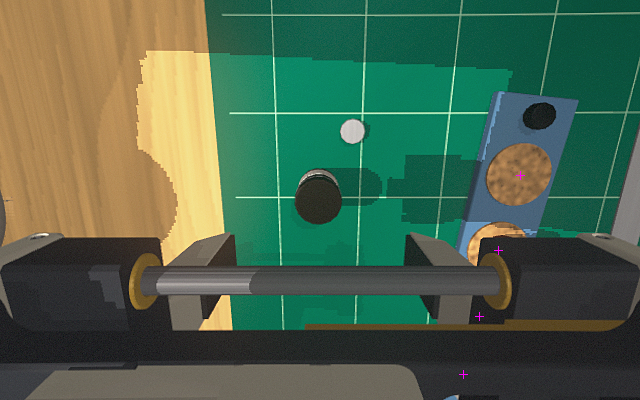

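Espresso's lid is at (318,200), aligned. Disc 4 is clear at (520,174).

Call:
carry_out:
  plan:
    - {"translation":[0,0,-3.0],"spin":0,"gripper":-1}
    - {"translation":[0,0,-3.0],"spin":0,"gripper":-1}
    - {"translation":[0,0,-3.0],"spin":0,"gripper":-1}
    - {"translation":[0,0,-3.0],"spin":0,"gripper":-1}
    - {"translation":[0,0,-1.8],"spin":0,"gripper":-1}
    - {"translation":[0,0,-0.6],"spin":0,"gripper":-1}
    - {"translation":[0,0,0],"spin":0,"gripper":1}
    - {"translation":[0,0,0],"spin":0,"gripper":1}
    - {"translation":[0,0,0],"spin":0,"gripper":1}
    - {"translation":[0,0,0],"spin":0,"gripper":1}
    - {"translation":[0,0,0],"spin":0,"gripper":1}
    - {"translation":[0,0,0],"spin":0,"gripper":1}

```text
time_s: 23.8
ee_pos: [0.4382, 0.0117, 0.0371]
tcp_rot: [0.707, 0.707, 0.0, 0.0]
force: [0.7, 0.1, 0.8]
width: 0.527
```

Call:
carry_out:
  plan:
    - {"translation":[0,0,0],"spin":0,"gripper":1}
    - {"translation":[0,0,0],"spin":0,"gripper":1}
    - {"translation":[0,0,0],"spin":0,"gripper":1}

```text
time_s: 24.1
ee_pos: [0.438, 0.0117, 0.0368]
tcp_rot: [0.707, 0.707, 0.0, 0.0]
force: [-0.8, 0.8, 2.6]
width: 0.441
```

Call:
carry_out:
  plan:
    - {"translation":[0,0,1.0],"spin":0,"gripper":1}
    - {"translation":[0,0,2.5],"spin":0,"gripper":1}
    - {"translation":[0,0,3.0],"spin":0,"gripper":1}
    - {"translation":[0,0,3.0],"spin":0,"gripper":1}
    - {"translation":[0,0,2.5],"spin":0,"gripper":1}
    - {"translation":[0,0,1.0],"spin":0,"gripper":1}
    - {"translation":[1.6,0.2,0],"spin":0,"gripper":1}
    - {"translation":[3.3,0.2,0],"spin":0,"gripper":1}
    - {"translation":[3.3,0.2,0],"spin":0,"gripper":1}
    - {"translation":[3.3,0.2,0],"spin":0,"gripper":1}
    - {"translation":[3.3,0.2,0],"spin":0,"gripper":1}
    - {"translation":[3.3,0.2,0],"spin":0,"gripper":1}

```text
time_s: 25.3
ee_pos: [0.6198, 0.0239, 0.1657]
tcp_rot: [0.707, 0.707, -0.001, -0.001]
force: [1.0, -0.6, -1.5]
width: 0.442
```

Call:
carry_out:
  plan:
    - {"translation":[1.6,0.2,0],"spin":0,"gripper":1}
    - {"translation":[0,0,0],"spin":0,"gripper":1}
    - {"translation":[0,0,0],"spin":0,"gripper":1}
    - {"translation":[0,0,0],"spin":0,"gripper":1}

```text
time_s: 25.7
ee_pos: [0.6339, 0.0257, 0.1664]
tcp_rot: [0.707, 0.707, -0.001, -0.001]
force: [-0.4, 0.1, -1.1]
width: 0.441
```

Call:
carry_out:
  plan:
    - {"translation":[0,0,-2.0],"spin":0,"gripper":1}
    - {"translation":[0,0,-3.0],"spin":0,"gripper":1}
    - {"translation":[0,0,-3.0],"spin":0,"gripper":1}
    - {"translation":[0,0,-2.0],"spin":0,"gripper":1}
    - {"translation":[0,0,-0.7],"spin":0,"gripper":1}
    - {"translation":[0,0,-0.3],"spin":0,"gripper":1}
    - {"translation":[0,0,-0.2],"spin":0,"gripper":1}
    - {"translation":[0,0,-0.1],"spin":0,"gripper":1}
    - {"translation":[0,0,-0.1],"spin":0,"gripper":1}
    - {"translation":[0,0,0],"spin":0,"gripper":1}
    - {"translation":[0,0,0],"spin":0,"gripper":1}

```text
time_s: 26.8
ee_pos: [0.6352, 0.0258, 0.0531]
tcp_rot: [0.707, 0.707, 0.0, 0.0]
force: [0.1, 0.2, -1.1]
width: 0.442
```

Call:
carry_out:
  plan:
    - {"translation":[0,0,-0.1],"spin":0,"gripper":1}
    - {"translation":[0,0,-0.1],"spin":0,"gripper":1}
    - {"translation":[0,0,0],"spin":0,"gripper":1}
    - {"translation":[0,0,0],"spin":0,"gripper":1}

```text
time_s: 27.2
ee_pos: [0.6352, 0.0257, 0.0519]
tcp_rot: [0.707, 0.707, 0.0, 0.0]
force: [-3.1, 0.3, 5.3]
width: 0.439
```

Contact again. Release, lift, and retreat toward +y for an unobstructed view.

Call:
carry_out:
  plan:
    - {"translation":[0,0,0],"spin":0,"gripper":-1}
    - {"translation":[0,0,0],"spin":0,"gripper":-1}
    - {"translation":[0,0,0],"spin":0,"gripper":-1}
    - {"translation":[0,0,0],"spin":0,"gripper":-1}
    - {"translation":[0,0,1.0],"spin":0,"gripper":-1}
    - {"translation":[0,0,3.0],"spin":0,"gripper":-1}
    - {"translation":[0,0,4.0],"spin":0,"gripper":-1}
    - {"translation":[0,0,4.0],"spin":0,"gripper":-1}
    - {"translation":[-2.0,2.0,2.0],"spin":0,"gripper":-1}
    - {"translation":[-3.0,3.5,0],"spin":0,"gripper":-1}
    - {"translation":[-3.0,3.5,0],"spin":0,"gripper":-1}
    - {"translation":[-3.0,3.5,0],"spin":0,"gripper":-1}

```text
time_s: 28.4
ee_pos: [0.5239, 0.1517, 0.1917]
tcp_rot: [0.707, 0.707, 0.001, 0.0]
force: [-0.3, 0.2, 0.7]
width: 0.999
```

Call:
carry_out:
  plan:
    - {"translation":[-3.0,3.5,0],"spin":0,"gripper":-1}
    - {"translation":[-3.0,3.5,0],"spin":0,"gripper":-1}
    - {"translation":[-2.0,3.5,0],"spin":0,"gripper":-1}
    - {"translation":[0,3.5,0],"spin":0,"gripper":-1}
    - {"translation":[0,0,0],"spin":0,"gripper":-1}
    - {"translation":[0,0,0],"spin":0,"gripper":-1}

```text
time_s: 29.0
ee_pos: [0.4449, 0.2912, 0.1912]
tcp_rot: [0.707, 0.708, 0.0, 0.0]
force: [1.3, 0.5, -0.1]
width: 1.003
```

```bash
python3 look.py f scene side
python3 - <<'E'
from h import *
for n in ['scene','side']:
    for q in ['jar_cream_center','jar_tan_center','jar_chestnut_center','jar_espresso_center','weight_center']:
        r=finder.find_in(q,n); print(n,q,[(round(d['score'],2),np.round(toworld(n,d['position']),3).tolist()) for d in r[:2] ])
E
```

```text
29.0 [0.4449 0.2912 0.1912] 1.0027074724873821 [ 0.44  0.4   1.59 -0.    1.15  0.43]
scene jar_cream_center [(0.95, [0.62, -0.211, 0.059])]
scene jar_tan_center [(0.76, [0.635, -0.132, 0.059])]
scene jar_chestnut_center [(0.81, [0.639, -0.054, 0.061])]
scene jar_espresso_center [(0.93, [0.645, 0.026, 0.063])]
scene weight_center [(0.7, [0.435, -0.27, 0.029])]
side jar_cream_center [(0.74, [0.606, -0.225, 0.065])]
side jar_tan_center [(0.74, [0.613, -0.145, 0.072])]
side jar_chestnut_center [(0.56, [0.621, -0.073, 0.074])]
side jar_espresso_center [(0.58, [0.629, 0.015, 0.074]), (0.35, [0.608, -0.227, 0.062])]
side weight_center [(0.67, [0.426, -0.288, 0.028])]
```

View pics/scene_f.png

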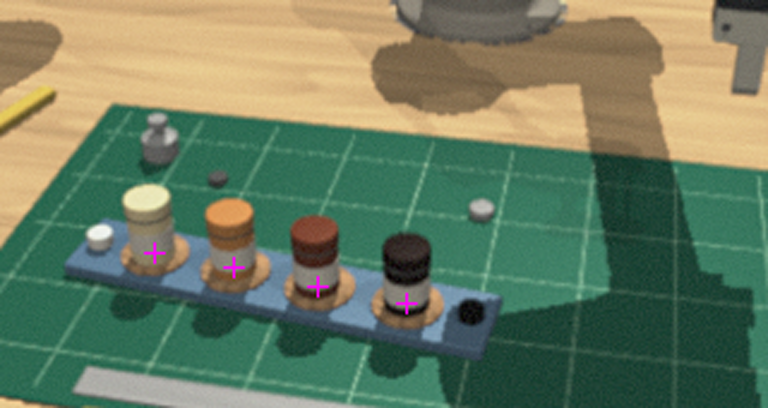

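View pics/side_f.png

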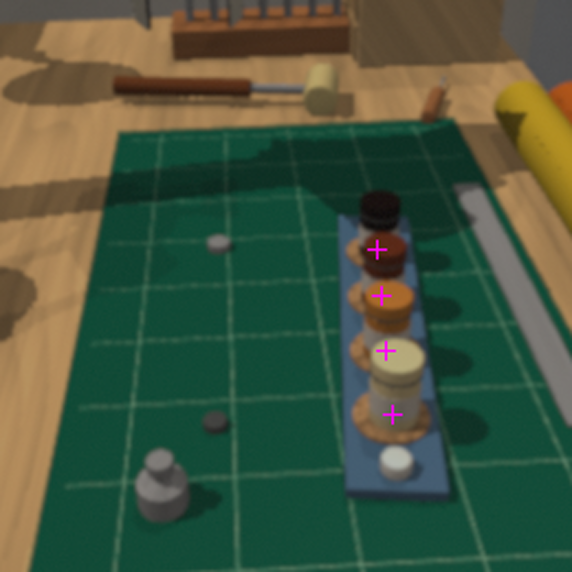

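Run:
```python
from h import *
f=lambda p:(140+p[0]/2.4,130+p[1]/2.4); g=lambda p:(200+p[0]/2.2,100+p[1]/2.2)
D=[(.608,-.213),(.6165,-.1335),(.6255,-.054),(.635,.0257)]
for k,a,b,d in zip('cream tan chest esp'.split(),[(148,197),(230,212),(315,229),(407,246)],[(397,354),(389,296),(384,247),(381,204)],D):
    X,e=tri([('scene',f(a),None),('side',g(b),None)]);print(k,np.round(X,4),np.round(e,2),'off mm',np.round((X[:2]-d)*1e3,1))
```

```text
cream [ 0.6089 -0.2112  0.0797] [0.16 0.2 ] off mm [0.9 1.8]
tan [ 0.6158 -0.1338  0.0784] [0.42 0.47] off mm [-0.7 -0.3]
chest [ 0.6244 -0.0562  0.0771] [0.56 0.56] off mm [-1.1 -2.2]
esp [0.6342 0.024  0.0766] [1.16 1.04] off mm [-0.8 -1.7]
```

All jars measure within about 2.5 mm of their disc centres (10 mm allowed), with lid tops near 0.078 m (upright). Handing in.

```bash
python3 -c "
from h import *
print(workorder.hand_in(), arm.read_state()['time_s'])"
```

```text
the job is handed in; nothing more can be done
the job is handed in; nothing more can be done
```

The four jars now stand on the cork discs in order: cream at the white knob, then tan, chestnut, and espresso at the black knob. I handed the job in at about 30 s of robot time. The hand-in reports no verdict.

**Placement:** In the last two-view check, every jar's lid centre was within about 2.5 mm of its disc centre. About 10 mm would still keep a jar wholly on its disc. The lid tops measured 0.077–0.080 m high, against 0.080 m expected for an upright jar. Espresso gave the weakest measurement, with about 1.1 pixels of disagreement between the two cameras.

**Steel weight:** It was found within 1 mm of its starting place in both cameras.

**Forces:** The highest wrist force read at the end of a move was about 7 N.

**Disagreements:** The network readings differ between the two cameras by 10–20 mm. This is expected, because each reports the side of the jar facing it. On the final side view the network also gave one weak false espresso report (score 0.35) at the cream jar, which the pictures rule out.

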